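# Demould two cast tug boats into the drying tray

## Task

Pull the drying cabinet's tray out to its stop, then lift the two cast tug boats out of their open moulds and set each one in the tray on the liner of its own colour, upright and lengthwise (bow or stern towards the cabinet). Keep the castings upright, set them down rather than dropping them, leave the tray fully out, and do not disturb the spray cans, paint jars, brush or cup.

Things in the scene. Friction and masses are not known exactly. Their poses are not given: they have to be found in the camera images.
- tug_orange: orange resin tug boat, 110 g, loose, starting in the cavity of mould_orange. Hull 80 (x) x 40 (y) x 22 mm high; square stern at x = -40 mm, pointed bow, tip at x = +40 mm, tapering from x = +20 mm. On deck a solid wheelhouse to grip along either axis, 30 (x) x 24 mm (y), centred at x = -4 mm, from 22 to 66 mm above the keel. Origin: centre of the hull's underside; z up.
- tug_blue: blue resin tug boat, 110 g, loose, starting in the cavity of mould_blue. Hull 80 (x) x 40 (y) x 22 mm high; square stern at x = -40 mm, pointed bow, tip at x = +40 mm, tapering from x = +20 mm. On deck a solid wheelhouse to grip along either axis, 30 (x) x 24 mm (y), centred at x = -4 mm, from 22 to 66 mm above the keel. Origin: centre of the hull's underside; z up.
- mould_orange: open lower half of an aluminium mould with orange bands on its sides, fixed to the bench: block 130 (x) x 90 (y) x 34 mm high, with a tug-hull-shaped cavity open at the top, bow to +x, 20 mm deep (its floor 14 mm above the bench), about 1.8 mm play round the hull. Origin: centre of the underside, below the middle of the cavity.
- mould_blue: open lower half of an aluminium mould with blue bands on its sides, fixed to the bench: block 130 (x) x 90 (y) x 34 mm high, with a tug-hull-shaped cavity open at the top, bow to +x, 20 mm deep (its floor 14 mm above the bench), about 1.8 mm play round the hull. Origin: centre of the underside, below the middle of the cavity.
- cabinet: white drying cabinet fixed to the bench, 240 (x, deep) x 240 (y, wide) x 115 mm high, its open front at -x, facing the robot. Origin: centre of the underside.
- tray (a joint): how far the tray is pulled out along the cabinet's -x, in m: 0 shut, 0.165 at its stop; may start a little open; about 1 N friction. Grey front panel 234 mm wide, its top 100 mm above the bench; side walls and middle divider reach 30 mm, the inner floor lies 22 mm above the bench; two compartments side by side, each 96 mm wide.
- tray_handle (a point): middle of the tray's steel bar handle: a round bar 11 mm thick, 120 mm long along the cabinet's y, 35 mm out from the grey front panel, 78 mm above the bench. Moves with the tray; axes parallel to the cabinet's.
- liner_orange (a point): centre of the orange liner on the tray's inner floor, 130 (x, lengthwise) x 86 mm (y), in the compartment on the cabinet's +y side; 22 mm above the bench. Moves with the tray; axes parallel to the cabinet's, x along the tray's travel. Uncovered only once the tray is out.
- liner_blue (a point): the same for the blue liner, in the compartment on the cabinet's -y side.
- can_red: red-capped white spray can, upright, 52 mm diameter, 142 mm tall, loose; stands close to one of the moulds, not to be disturbed. Origin: centre of the underside.
- can_green: green-capped white spray can, upright, 52 mm diameter, 142 mm tall, loose; stands close to one of the moulds, not to be disturbed. Origin: centre of the underside.
- jar_yellow: small yellow paint jar, 38 mm diameter, 45 mm tall, loose, on the bench between robot and cabinet; not to be disturbed. Origin: centre of the underside.
- jar_grey: small grey paint jar, 38 mm diameter, 45 mm tall, loose, on the bench between robot and cabinet; not to be disturbed. Origin: centre of the underside.
- jar_white: small white paint jar, 38 mm diameter, 45 mm tall, loose, on top of the cabinet; not to be disturbed. Origin: centre of the underside.
- brush: paint brush, 160 mm long, lying loose on the green mat at the left; not to be disturbed.
- cup: yellow plastic mixing cup, 64 mm across, 70 mm tall, loose on the bench at the right; not to be disturbed. Origin: centre of the underside.
Not all that is in view belongs to the job. Leave any black or white look-alike of the tug_blue alone.

How it is judged:
By the outcome, as a careful person would: the job done as asked, in the order asked, and still so for the second after the job is handed in, with the robot touching nothing.
It also fails if it takes over 72 s, if anything falls off the work surface, if the arm or the gripper's body presses on something with over 40 N, if the wrist force passes 120 N, or if a joint passes its speed limit or range.

## Robot

A 6-joint arm with a two-finger parallel gripper is mounted at the origin on the work surface. World frame = base frame: x ahead of the robot, y to its left, z up, the work surface at z = 0. Lengths are in m, angles in rad, forces in N, time in s.
With the tool pointing down it reaches from about 0.25 to 0.775 m from the base axis. Payload 4 kg.
Tool frame: the origin (TCP) lies at the very end of the fingers, on their centre line; the grasp point (between the pads) lies 19 mm behind it (robot.hold_point_z is the distance from the TCP to the grasp point, in m); z points along the fingers, y is the line along which they close (so a half turn about z gives the same grasp; the last joint's range is limited). The gripper opens to 94 mm and grips with 3 to 60 N. Pads are 16 mm wide; open, the fingers measure 119 mm over their backs; the gripper's body (75 mm by 177 mm) begins 78 mm behind the grasp point.
Start: joints at [1.221, 0.087, 1.371, -0, 1.684, -0.103], TCP at [0.134, 0.533, 0.206] pointing down, gripper open.
Joint ranges: [-3.1, 3.1], [-0.76, 2.03], [0.27, 2.55], [-1.08, 4.22], [0.17, 2.65], [-2.57, 2.57]. Speed limits (rad/s): [2.79, 2.79, 3.14, 3.14, 3.14, 3.14].

## Interface

Orientations are given as [roll, pitch, yaw] about the fixed x, y, z axes, in that order (R = Rz(yaw) Ry(pitch) Rx(roll)).
In Python, from bench import robot gives the robot as it stands.
- The arm moves only by the tool carry_out, never from a script. Its argument "steps" is a list of rows, each a list of 3 entries, a list of its own where there are three numbers: the shift along the tool's x, y, z in m, then the turn about the tool's z in units of 10 degrees (1.0 is 10 degrees), then the closure, from -1 (fully open) to 1 (shut). In form: [[[tx, ty, tz], roll, jaw], ...]. A call has 1 to 10 rows; each row is the pose to reach, as a shift and turn from the pose commanded when the call began, along the tool's axes at that moment; what a row does not reach only later rows make up. A row lasts 1/8 s, in which the tool goes at most 62.5 mm and 10.7 degrees, less where a joint would pass 70% of its speed; a pose out of reach is approached as far as the arm can. A call with a gripper value outside its range is refused whole. The fingers move at their own pace and stop on an object; the grip force is fixed at half the most. Time passes only in rows, so rows that repeat a pose let the fingers close. It gives the time, the measured TCP pose, the force, the opening and the grip force at its end, in the units of the state.
- robot.get_obs(): the state, without advancing time (a new reading comes with each control period).
- robot.snapshot(name): name is "scene" or "top" or "wrist"; returns a dict with "image" (400x640x3 uint8, red, green, blue), "z_map" (400x640 float32, m along the optical axis (not along the pixel's ray), 0 where there is no reading), "mtx" (3x3 intrinsics, pixels), "R" (3x3) and "t" (3): a world point X has camera coordinates R X + t. Camera axes: x right, y down, z forward; pixel columns grow to the right and rows downward; lengths in m; the calibration is good to about 2 mm. A picture is of the moment at which its call begins.
- robot.close_job(): hands the job in; it is judged then, once.
The state is a dict: "time": time; "joint_positions": joint angles; "qvel": joint speeds; "joint_torque": joint torques, N m; "tool_pos": TCP position; "ee_rot": TCP orientation; "wrist_force": force on the tool from outside, world axes, zero at the start; "wrist_torque": the same for the moment, N m; "width": finger opening in m; "finger_force": force on a finger pad.
Only numpy, scipy, OpenCV 4.12 (cv2) and the standard library are available. Lean on these libraries where they do the work, as an engineer would, in place of code of your own. Each camera call takes 0.05 s, during which the arm holds its last target. There are 200 camera calls.

## Working session

There is one attempt and no reset: what is moved stays moved. The work goes in short steps, Python scripts to look and compute and a tool call to move; the robot and the scene stay as the last step left them, time stands still between calls to the robot, and variables do not carry over. Pictures are saved under pics/ and viewed, at most 10 in all, crops included, and the job is handed in when it is done.

Besides the shell and the picture viewer there is one more tool, called after ">>>" by a JSON object that holds its "op" and its "data". carry_out: Moves the arm, as the interface text tells. Its arguments: {"type":"object","properties":{"steps":{"type":"array","items":{"type":"array"}}},"required":["steps"]}

```bash
mkdir -p pics; ls; cat > h.py <<'E'
import numpy as np, cv2
from bench import robot
def snap(n,f=None):
    s=robot.snapshot(n)
    if f: cv2.imwrite('pics/'+f,s['image'][:,:,::-1])
    return s
def cloud(s):
    z=s['z_map'].astype(float);h,w=z.shape;u,v=np.meshgrid(np.arange(w),np.arange(h))
    K=s['mtx'];c=np.stack([(u-K[0,2])/K[0,0]*z,(v-K[1,2])/K[1,1]*z,z],-1)
    P=(c-s['t'])@s['R'];P[z==0]=np.nan
    return P
def ray(s,uv,h):
    K=s['mtx'];d=np.c_[np.atleast_2d(uv),np.ones(len(np.atleast_2d(uv)))]@np.linalg.inv(K).T@s['R']
    o=-s['R'].T@s['t'];return o+d*((h-o[2])/d[:,2:])
E
python3 - <<'E'
from h import *
s=snap('top','top0.png');print(s['R'],s['t'],s['mtx'])
s=snap('scene','scene0.png')
o=robot.get_obs();print({k:np.round(v,3) for k,v in o.items()})
E
```

```text
pics
[[-0.01902733 -0.99974469  0.01218699]
 [-0.9976334   0.01817881 -0.06631088]
 [ 0.06607241 -0.01341987 -0.99772458]] [0.01344228 0.56525104 1.56731499] [[479.14553718   0.         325.61953288]
 [  0.         479.14553718 192.04104131]
 [  0.           0.           1.        ]]
{'time': np.float64(0.1), 'joint_positions': array([ 1.221,  0.088,  1.372,  0.   ,  1.684, -0.103]), 'qvel': array([-0.002, -0.002, -0.004, -0.003,  0.001, -0.001]), 'joint_torque': array([ 1.0000e-03, -3.4125e+01, -3.0330e+01,  7.2000e-02,  3.0000e-02,
       -0.0000e+00]), 'tool_pos': array([0.134, 0.533, 0.204]), 'ee_rot': array([-3.14 , -0.   ,  2.895]), 'wrist_force': array([ 0.748,  0.031, -0.08 ]), 'wrist_torque': array([-0.038, -0.022, -0.012]), 'finger_force': np.float64(0.0), 'width': np.float64(0.094)}
```

View pics/top0.png

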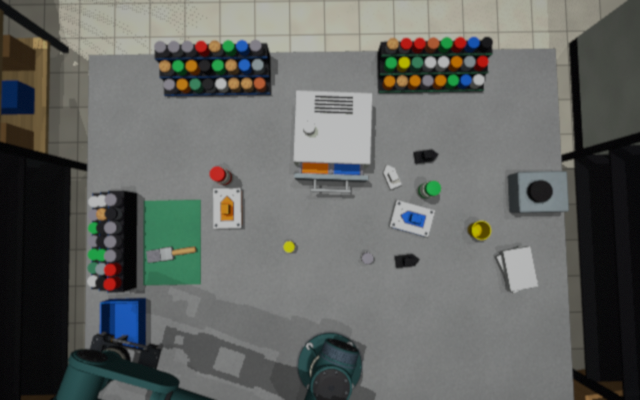

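View pics/scene0.png

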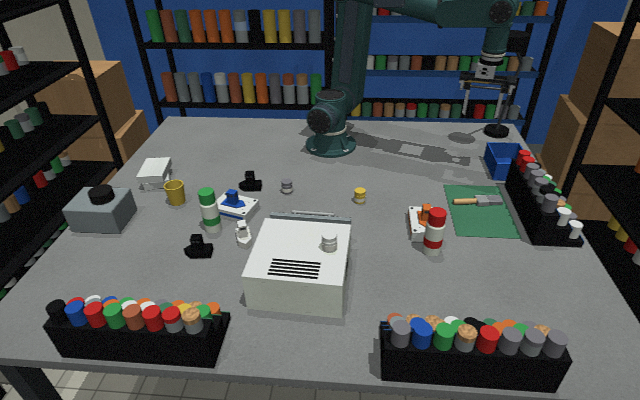

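The top view shows the orange tug in its mould at (227,209), bow up. The blue tug is in its mould at (413,218), bow to the left. The handle bar is at (332,190), with the tray slightly open.

Could be taken for tug_blue: black boats at (426,156) and (406,261), and a white boat at (392,176). I choose the blue one in the blue-banded mould at (413,218). For orange, the can rack's orange caps are the only other orange objects.

```bash
cat > m.py <<'E'
from h import *
def rect(s,P,m,win,h,name):
    u0,u1,v0,v1=win;M=np.zeros(m.shape,np.uint8);M[v0:v1,u0:u1]=m[v0:v1,u0:u1]
    n,l,st,c=cv2.connectedComponentsWithStats(M);
    if n<2: print(name,'none');return
    k=1+np.argmax(st[1:,4]);vu=np.argwhere(l==k);X=ray(s,vu[:,::-1],h)[:,:2]
    r=cv2.minAreaRect((X*1000).astype(np.float32));z=np.nanmedian(P[l==k][:,2])
    box=cv2.boxPoints(r)
    print(name,'n',len(vu),'mean',X.mean(0).round(4),'rect',np.round(r[0],1),np.round(r[1],1),round(r[2],1),'z',round(z,4));return X,l==k
E
python3 - <<'E'
from m import *
s=snap('top');P=cloud(s);I=s['image'];H=cv2.cvtColor(I,cv2.COLOR_RGB2HSV);Z=P[...,2]
hh,ss,vv=H[...,0],H[...,1],H[...,2]
br=(ss<60)&(vv>140)
mo=lambda lo,hi:(Z>lo)&(Z<hi)
for w,n in(((205,250,180,240),'mould_o'),((385,440,195,245),'mould_b')): rect(s,P,mo(.024,.046),w,.034,n+' top');rect(s,P,mo(.02,.12),w,.034,n+' all');rect(s,P,mo(.08-.012,.12),w,.08,n+' wheelhouse')
rect(s,P,(hh>5)&(hh<20)&(ss>150),(205,250,190,230),.036,'tug_o hue')
rect(s,P,(hh>100)&(hh<125)&(ss>150),(395,435,195,230),.036,'tug_b hue')
rect(s,P,mo(.1,.13),(285,385,80,172),.115,'cab top')
rect(s,P,mo(.085,.112),(285,385,165,190),.1,'panel')
rect(s,P,mo(.06,.095),(300,365,177,200),.0835,'handle')
for w,n,h in(((205,235,160,186),'can_r',.142),((415,445,175,203),'can_g',.142),((280,300,238,256),'jar_y',.045),((358,378,248,268),'jar_g',.045)): rect(s,P,mo(h-.02,h+.012),w,h,n)
c=np.hstack([cv2.resize(I[y:y+70,x:x+80],None,fx=4.9,fy=4.9,interpolation=3) for x,y in((190,160),(370,170))])
cv2.imwrite('pics/crop1.png',c[:,:,::-1])
E
```

```text
mould_o top n 1003 mean [0.517  0.3271] rect [516.8 325.8] [ 91.1 128.2] 89.8 z 0.0325
mould_o all n 1117 mean [0.517  0.3269] rect [516.8 325.9] [ 91.4 128. ] 89.6 z 0.0327
mould_o wheelhouse n 75 mean [0.5137 0.3265] rect [513.4 326.5] [25.3 25.6] 89.7 z 0.0773
mould_b top n 982 mean [ 0.4724 -0.2762] rect [ 472.2 -277.2] [131.   91.2] 73.7 z 0.0323
mould_b all n 1100 mean [ 0.4723 -0.2772] rect [ 472.2 -277. ] [131.3  91.2] 73.7 z 0.0326
mould_b wheelhouse n 79 mean [ 0.4717 -0.2803] rect [ 471.9 -280.2] [32.  24.2] 70.5 z 0.0779
tug_o hue n 232 mean [0.5147 0.3267] rect [518.  327.1] [35.8 71.9] 89.7 z 0.0356
tug_b hue n 222 mean [ 0.4729 -0.2825] rect [ 473.5 -279.9] [72.9 35.7] 74.0 z 0.0374
cab top n 5284 mean [ 0.7615 -0.0229] rect [762.  -21.1] [239.6 226.2] 86.9 z 0.1132
panel n 372 mean [ 0.6076 -0.0128] rect [607.5 -12.3] [230.3  16.1] 87.0 z 0.0975
handle n 249 mean [ 0.5794 -0.0132] rect [584.9 -10.7] [159.1  47.9] 89.0 z 0.0807
can_r n 195 mean [0.6184 0.3353] rect [618.5 335. ] [48.7 42.9] 89.0 z 0.1398
can_g n 194 mean [ 0.5628 -0.3232] rect [ 563.7 -322.9] [46.3 43. ] 89.0 z 0.1394
jar_y n 105 mean [0.3885 0.1263] rect [388.1 126.4] [34.2 34. ] 44.1 z 0.0423
jar_g n 112 mean [ 0.347  -0.1254] rect [ 347.  -125.5] [36.4 34.2] 43.9 z 0.0429
```

View pics/crop1.png

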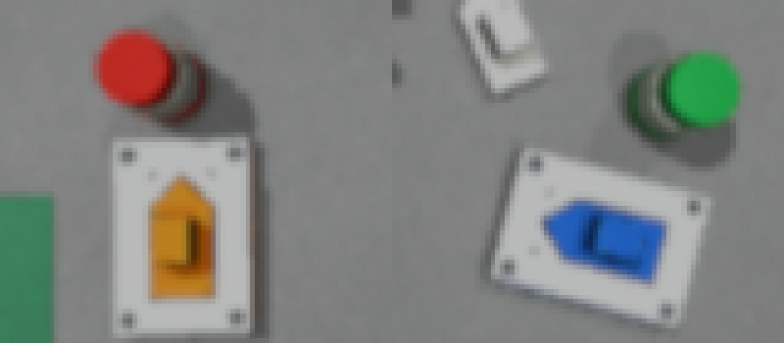

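The crop confirms the choice. The orange tug's bow is up (+x). The blue tug's bow is left, at yaw about 74°. The red can stands ahead of the orange mould, and the green can is beside the blue one on the tug's -y side. So I grip orange across y and blue along its x, which keeps the gripper body clear of both cans. Tray first.

```bash
cat > go.py <<'E'
from h import *
import sys
o=robot.get_obs();p=o['tool_pos'];y=o['ee_rot'][2]
def go(x,yy,z,yaw):
    d=np.array([x,yy,z])-p;c,s=np.cos(y),np.sin(y)
    t=np.array([c*d[0]+s*d[1], s*d[0]-c*d[1], -d[2]]);r=(np.degrees(y)-yaw+180)%360-180
    print('at',p.round(4),round(np.degrees(y),2),'shift',t.round(4),'turn',round(r/10,3),'dist',round(np.linalg.norm(d),3))
if __name__=='__main__': go(*map(float,sys.argv[1:]))
E
python3 go.py 0.567 -0.01 0.2 86.9
```

```text
at [0.1342 0.5329 0.2045] 165.86 shift [-0.5523 -0.4208  0.0045] turn 7.896 dist 0.694
```

>>> {"op": "carry_out", "data": {"steps": [[[-0.045, -0.035, 0], 0.7, -1], [[-0.09, -0.07, 0], 1.4, -1], [[-0.135, -0.105, 0], 2.1, -1], [[-0.18, -0.14, 0], 2.8, -1], [[-0.225, -0.175, 0], 3.5, -1], [[-0.27, -0.21, 0], 4.2, -1], [[-0.315, -0.24, 0], 4.9, -1], [[-0.36, -0.275, 0], 5.6, -1], [[-0.405, -0.31, 0], 6.3, -1], [[-0.45, -0.345, 0], 7.0, -1]]}}

```text
time: 1.4
tool_pos: [0.4872, 0.0872, 0.2053]
ee_rot: [-3.142, -0.0, 1.669]
wrist_force: [0.9, 0.7, -0.6]
width: 0.0939
finger_force: 0.0
```

```bash
python3 go.py 0.54 -0.01 0.22 86.9
```

```text
at [0.4872 0.0872 0.2053] 95.62 shift [-0.1019  0.043  -0.0147] turn 0.872 dist 0.112
```

>>> {"op": "carry_out", "data": {"steps": [[[-0.05, 0.02, -0.007], 0.44, -1], [[-0.1, 0.043, -0.015], 0.87, 0.45], [[-0.102, 0.043, -0.015], 0.87, 0.45], [[-0.102, 0.043, -0.015], 0.87, 0.45]]}}

```text
time: 1.9
tool_pos: [0.5392, -0.008, 0.2198]
ee_rot: [-3.14, -0.001, 1.521]
wrist_force: [-1.3, 0.7, 0.1]
width: 0.0673
finger_force: 0.0
```

```bash
python3 - <<'E'
from m import *
s=snap('wrist','w1.png');P=cloud(s);Z=P[...,2]
print(-s['R'].T@s['t'])
for lo,hi,n in((.07,.09,'bar'),(.093,.108,'panel'),(.108,.122,'cabtop')):
    rect(s,P,(Z>lo)&(Z<hi),(0,640,0,400),{'bar':.08,'panel':.1,'cabtop':.115}[n],n)
E
python3 go.py 0.567 -0.01 0.06 86.9
```

```text
[0.54276747 0.05742264 0.39858051]
bar n 2644 mean [0.5808 0.0014] rect [584.8  12.5] [180.6  42.9] 86.9 z 0.0815
panel n 2995 mean [0.6116 0.0338] rect [611.2  28.8] [145.5  16. ] 87.0 z 0.0993
cabtop n 34904 mean [0.7233 0.01  ] rect [735.2  -3.9] [204.1 171.2] 87.2 z 0.1146
at [ 0.539  -0.0073  0.22  ] 87.22 shift [-0.0013  0.0281  0.16  ] turn 0.032 dist 0.162
```

View pics/w1.png

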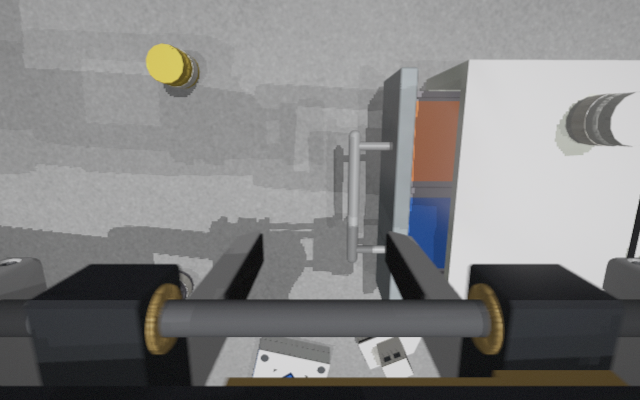

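The wrist view shows the bar from (354,133) to (351,260), with the panel's top edge at about column 403.

```bash
python3 - <<'E'
from h import *
s=snap('wrist')
print(ray(s,[[354,133],[352.5,196],[351,260]],.080).round(4)); print(ray(s,[[399,100],[393,200]],.1).round(4))
P=cloud(s);print([P[r,350:358,2].round(3) for r in(170,210)])
E
```

```text
[[ 0.5697  0.0506  0.08  ]
 [ 0.5666 -0.0085  0.08  ]
 [ 0.5632 -0.074   0.08  ]]
[[ 0.6067  0.0764  0.1   ]
 [ 0.6015 -0.0098  0.1   ]]
[array([0.081, 0.083, 0.082, 0.083, 0.082, 0.082, 0.083, 0.082]), array([0.082, 0.082, 0.083, 0.083, 0.084, 0.083, 0.083, 0.082])]
```

>>> {"op": "carry_out", "data": {"steps": [[[-0.001, 0.0275, 0.0], 0.03, 0.45], [[-0.001, 0.0275, 0.0], 0.03, 0.45], [[-0.001, 0.0275, 0.0], 0.03, 0.45], [[-0.001, 0.0275, 0.05], 0.03, 0.45], [[-0.001, 0.0275, 0.09], 0.03, 0.45], [[-0.001, 0.0275, 0.125], 0.03, 0.45], [[-0.001, 0.0275, 0.16], 0.03, 0.45], [[-0.001, 0.0275, 0.16], 0.03, 1], [[-0.001, 0.0275, 0.16], 0.03, 1], [[-0.001, 0.0275, 0.16], 0.03, 1]]}}

```text
time: 3.25
tool_pos: [0.5673, -0.0103, 0.0618]
ee_rot: [3.14, -0.0, 1.516]
wrist_force: [-1.0, 0.5, -2.8]
width: 0.0098
finger_force: 30.0
```

```bash
python3 - <<'E'
from h import *
o=robot.get_obs();print({k:np.round(o[k],3) for k in('time','tool_pos','ee_rot','wrist_force','width','finger_force')})
E
```

```text
{'time': np.float64(3.25), 'tool_pos': array([ 0.567, -0.01 ,  0.062]), 'ee_rot': array([ 3.14 , -0.   ,  1.516]), 'wrist_force': array([-1.029,  0.472, -2.753]), 'width': np.float64(0.01), 'finger_force': np.float64(30.0)}
```

>>> {"op": "carry_out", "data": {"steps": [[[0, -0.015, 0], 0, 1], [[0, -0.03, 0], 0, 1], [[0, -0.045, 0], 0, 1], [[0, -0.06, 0], 0, 1], [[0, -0.075, 0], 0, 1], [[0, -0.09, 0], 0, 1], [[0, -0.1, 0], 0, 1], [[0, -0.11, 0], 0, 1], [[0, -0.11, 0], 0, 1]]}}

```text
time: 4.38
tool_pos: [0.4564, -0.0044, 0.0617]
ee_rot: [3.141, -0.0, 1.516]
wrist_force: [-0.3, 2.5, 7.9]
width: 0.0102
finger_force: 30.0
```

>>> {"op": "carry_out", "data": {"steps": [[[0, -0.005, 0], 0, 1], [[0, -0.01, 0], 0, 1], [[0, -0.015, 0], 0, 1], [[0, -0.015, 0], 0, 1]]}}

```text
time: 4.88
tool_pos: [0.4418, -0.0036, 0.0617]
ee_rot: [3.141, -0.0, 1.516]
wrist_force: [-1.0, 2.2, 8.3]
width: 0.0102
finger_force: 30.0
```

>>> {"op": "carry_out", "data": {"steps": [[[0, -0.004, 0], 0, 1], [[0, -0.008, 0], 0, 1], [[0, -0.012, 0], 0, 1], [[0, -0.012, 0], 0, 1]]}}

```text
time: 5.38
tool_pos: [0.4371, -0.0034, 0.0618]
ee_rot: [3.123, -0.0, 1.516]
wrist_force: [19.3, 1.2, -7.3]
width: 0.0097
finger_force: 30.0
```

The stop is reached: the force rose to 19 N and motion ceased. I'll ease off, open, rise, and check.

>>> {"op": "carry_out", "data": {"steps": [[[0, 0.004, 0], 0, 1], [[0, 0.006, 0], 0, 1], [[0, 0.006, 0], 0, 0.45], [[0, 0.006, 0], 0, 0.45], [[0, 0.006, -0.01], 0, 0.45], [[0, 0.006, -0.05], 0, 0.45], [[0, 0.006, -0.1], 0, -1], [[0, 0.006, -0.16], 0, -1], [[0, 0.006, -0.16], 0, -1]]}}

```text
time: 6.5
tool_pos: [0.4388, -0.0039, 0.2268]
ee_rot: [3.13, 0.001, 1.516]
wrist_force: [0.6, 0.3, 0.2]
width: 0.0524
finger_force: 0.0
```

```bash
python3 - <<'E'
from m import *
s=snap('wrist','w2.png')
H=cv2.cvtColor(s['image'],cv2.COLOR_RGB2HSV);h,ss=H[...,0],H[...,1];P=cloud(s);Z=P[...,2]
rect(s,P,((h<18))&(ss>120)&(Z<.035),(0,640,0,400),.022,'lin_o')
rect(s,P,((h>100)&(h<130))&(ss>120)&(Z<.035),(300,640,0,400),.022,'lin_b')
rect(s,P,(Z>.07)&(Z<.09),(0,640,0,400),.08,'bar')
rect(s,P,(Z>.093)&(Z<.108),(0,640,0,400),.1,'panel')
rect(s,P,(Z>.108)&(Z<.122),(0,640,0,400),.115,'cab')
E
python3 go.py 0.513 0.3265 0.2 180
```

```text
lin_o n 8469 mean [0.5648 0.0407] rect [564.5  39.8] [ 84.5 123.6] 86.9 z 0.0222
lin_b n 6100 mean [ 0.5658 -0.0602] rect [559.2 -64.8] [ 83.3 124.2] 86.7 z 0.0222
bar n 2406 mean [ 0.4491 -0.0016] rect [453.2  -3.3] [226.2  41.6] 87.0 z 0.0815
panel n 3843 mean [0.4803 0.0095] rect [4.799e+02 4.000e-01] [214.8  15.5] 87.0 z 0.0993
cab n 16856 mean [0.6815 0.0012] rect [688.7  -5.4] [213.3  84.8] 88.1 z 0.1147
at [ 0.4374 -0.0037  0.2235] 86.85 shift [0.3338 0.0574 0.0235] turn -9.315 dist 0.34
```

View pics/w2.png

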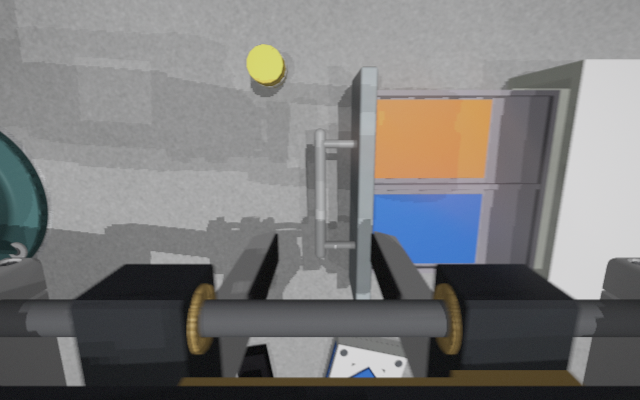

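The tray is out: the panel moved 0.131 m, and with the initial gap of about 0.034 m that makes 0.165 m. The orange liner is visible at (432,138) and the blue one at (427,225). Next is the orange tug.

>>> {"op": "carry_out", "data": {"steps": [[[0.034, 0.006, 0.002], -0.93, -1], [[0.068, 0.012, 0.004], -1.86, -1], [[0.1, 0.018, 0.006], -2.8, -1], [[0.134, 0.024, 0.008], -3.7, -1], [[0.167, 0.03, 0.01], -4.65, -1], [[0.2, 0.036, 0.012], -5.6, -1], [[0.234, 0.042, 0.015], -6.5, -1], [[0.267, 0.048, 0.02], -7.45, -1], [[0.3, 0.053, 0.023], -8.4, -1], [[0.334, 0.0575, 0.023], -9.3, -1]]}}

```text
time: 7.8
tool_pos: [0.5109, 0.3272, 0.1945]
ee_rot: [-3.139, -0.005, -3.139]
wrist_force: [0.1, -0.0, 0.3]
width: 0.094
finger_force: 0.0
```

>>> {"op": "carry_out", "data": {"steps": [[[0, 0, 0], 0, -1], [[0, 0, 0], 0, -1]]}}

```text
time: 8.05
tool_pos: [0.5113, 0.326, 0.196]
ee_rot: [-3.14, -0.003, 3.138]
wrist_force: [-0.1, 0.0, 0.5]
width: 0.0942
finger_force: 0.0
```

```bash
python3 - <<'E'
from m import *
s=snap('wrist','w3.png')
H=cv2.cvtColor(s['image'],cv2.COLOR_RGB2HSV);h,ss=H[...,0],H[...,1];P=cloud(s);Z=P[...,2]
og=(h>4)&(h<20)&(ss>120)
rect(s,P,og&(Z>.07),(0,640,0,400),.08,'house top')
rect(s,P,og&(Z<.045)&(Z>.03),(0,640,0,400),.036,'deck')
rect(s,P,(Z>.025)&(Z<.045),(0,640,0,400),.034,'mould')
E
python3 go.py 0.513 0.3265 0.044 180
```

```text
house top n 931 mean [0.5133 0.326 ] rect [513.3 326. ] [23.5 31.1] 89.8 z 0.0794
deck n 1599 mean [0.5066 0.3255] rect [517.8 325.7] [79.6 39.4] 0.5 z 0.0354
mould n 9615 mean [0.5151 0.3261] rect [518.4 326.1] [129.7  89.9] 0.2 z 0.0336
at [0.5115 0.3258 0.1966] 179.75 shift [-0.0015  0.0007  0.1526] turn -0.025 dist 0.153
```

View pics/w3.png

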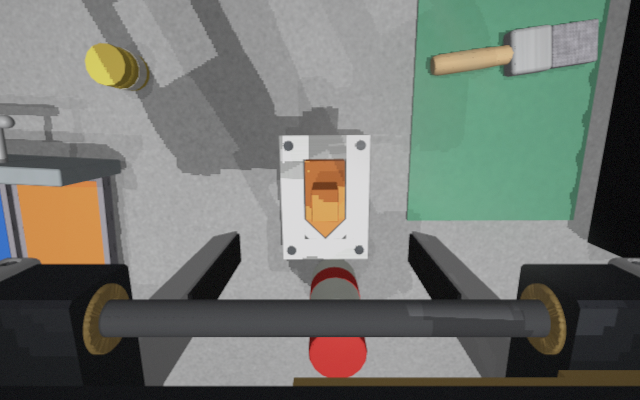

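The tug is in its mould at (325,200), bow towards the red can at (338,330). The measured house, (0.5133, 0.326), agrees with the top view.

>>> {"op": "carry_out", "data": {"steps": [[[-0.002, 0.0, 0.04], 0, -1], [[-0.002, 0.0, 0.08], 0, -1], [[-0.002, 0.0, 0.115], 0, -0.2], [[-0.002, 0.0, 0.14], 0, 0.2], [[-0.002, 0.0, 0.152], 0, 0.25], [[-0.002, 0.0, 0.152], 0, 0.25], [[-0.002, 0.0, 0.152], 0, 1], [[-0.002, 0.0, 0.152], 0, 1], [[-0.002, 0.0, 0.152], 0, 1], [[-0.002, 0.0, 0.152], 0, 1]]}}

```text
time: 9.35
tool_pos: [0.5144, 0.327, 0.0462]
ee_rot: [3.141, 0.001, 3.139]
wrist_force: [0.2, 0.2, 2.4]
width: 0.0236
finger_force: 30.0
```

>>> {"op": "carry_out", "data": {"steps": [[[0, 0, -0.005], 0, 1], [[0, 0, -0.012], 0, 1], [[0, 0, -0.022], 0, 1], [[0, 0, -0.04], 0, 1], [[0, 0, -0.065], 0, 1], [[0, 0, -0.09], 0, 1], [[0, 0, -0.115], 0, 1], [[0, 0, -0.14], 0, 1], [[0, 0, -0.155], 0, 1], [[0, 0, -0.155], 0, 1]]}}

```text
time: 10.6
tool_pos: [0.5147, 0.3273, 0.2027]
ee_rot: [3.14, 0.003, 3.139]
wrist_force: [0.2, 0.4, -1.2]
width: 0.024
finger_force: 30.0
```

```bash
python3 go.py 0.5575 0.0402 0.2 177
```

```text
at [0.5147 0.3273 0.2027] 179.86 shift [-0.0435 -0.287   0.0027] turn 0.286 dist 0.29
```

>>> {"op": "carry_out", "data": {"steps": [[[-0.002, -0.015, 0], 0.02, 1], [[-0.007, -0.045, 0], 0.05, 1], [[-0.013, -0.085, 0], 0.1, 1], [[-0.019, -0.125, 0], 0.14, 1], [[-0.025, -0.165, 0], 0.18, 1], [[-0.031, -0.205, 0], 0.22, 1], [[-0.037, -0.245, 0], 0.26, 1], [[-0.041, -0.272, 0], 0.29, 1], [[-0.0435, -0.287, 0], 0.29, 1], [[-0.0435, -0.287, 0], 0.29, 1]]}}

```text
time: 11.85
tool_pos: [0.5563, 0.039, 0.1996]
ee_rot: [3.141, -0.002, 3.087]
wrist_force: [1.1, 0.6, -0.3]
width: 0.0238
finger_force: 30.0
```

```bash
python3 - <<'E'
from m import *
s=snap('wrist','w4.png')
E
python3 go.py 0.5575 0.0402 0.0562 177
```

```text
at [0.5564 0.0399 0.1998] 176.93 shift [-0.0011  0.0004  0.1436] turn -0.007 dist 0.144
```

View pics/w4.png

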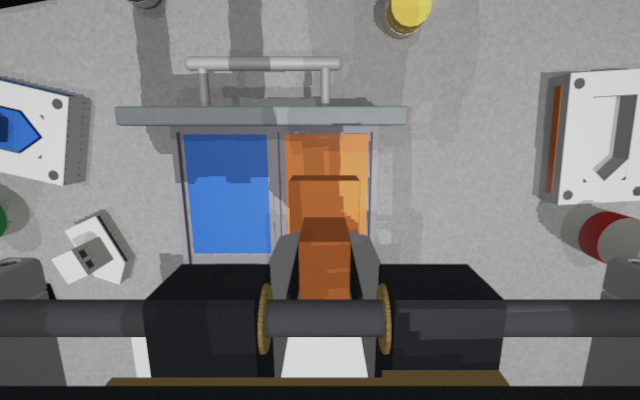

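The tug hangs level at (325,220) above the orange liner at (327,160), and the orange mould at (597,135) is empty. Lowering it now.

>>> {"op": "carry_out", "data": {"steps": [[[-0.001, 0, 0.02], 0, 1], [[-0.001, 0, 0.05], 0, 1], [[-0.001, 0, 0.08], 0, 1], [[-0.001, 0, 0.105], 0, 1], [[-0.001, 0, 0.122], 0, 1], [[-0.001, 0, 0.132], 0, 1], [[-0.001, 0, 0.137], 0, 1], [[-0.001, 0, 0.14], 0, 1], [[-0.001, 0, 0.14], 0, 1], [[-0.001, 0, 0.14], 0, 1]]}}

```text
time: 13.15
tool_pos: [0.5582, 0.0397, 0.0612]
ee_rot: [3.141, 0.001, 3.088]
wrist_force: [0.2, 0.4, -1.2]
width: 0.0238
finger_force: 30.0
```

>>> {"op": "carry_out", "data": {"steps": [[[0, 0, 0.002], 0, 1], [[0, 0, 0.004], 0, 1], [[0, 0, 0.0055], 0, 1], [[0, 0, 0.0065], 0, 1], [[0, 0, 0.0065], 0, 1]]}}

```text
time: 13.78
tool_pos: [0.5579, 0.0398, 0.0542]
ee_rot: [3.142, 0.0, 3.089]
wrist_force: [-0.4, -0.1, -0.0]
width: 0.0235
finger_force: 30.0
```

>>> {"op": "carry_out", "data": {"steps": [[[0, 0, 0.0007], 0, 1], [[0, 0, 0.0007], 0, 1], [[0, 0, 0.0007], 0, 0.35], [[0, 0, 0.0007], 0, 0.1], [[0, 0, 0.0007], 0, 0.1], [[0, 0, -0.03], 0, 0.1], [[0, 0, -0.07], 0, 0.1], [[0, 0, -0.11], 0, -0.5], [[0, 0, -0.145], 0, -1], [[0, 0, -0.145], 0, -1]]}}

```text
time: 15.02
tool_pos: [0.5596, 0.0398, 0.2025]
ee_rot: [3.141, 0.007, 3.089]
wrist_force: [0.6, 0.4, -0.2]
width: 0.0687
finger_force: 0.0
```

```bash
python3 - <<'E'
from m import *
s=snap('wrist')
H=cv2.cvtColor(s['image'],cv2.COLOR_RGB2HSV);h,ss=H[...,0],H[...,1];P=cloud(s);Z=P[...,2]
og=(h>2)&(h<20)&(ss>120)
rect(s,P,og&(Z>.08),(0,640,0,400),.088,'house top')
rect(s,P,og&(Z<.05)&(Z>.037),(0,640,0,400),.044,'deck')
E
python3 go.py 0.471 -0.2808 0.2 163.7
```

```text
house top n 917 mean [0.5573 0.0395] rect [557.5  39.7] [24.  29.9] 87.0 z 0.0874
deck n 1693 mean [0.5511 0.0402] rect [561.9  39.4] [40.1 79.8] 87.5 z 0.0434
at [0.5584 0.0398 0.1999] 176.96 shift [ 7.030e-02 -3.248e-01 -1.000e-04] turn 1.326 dist 0.332
```

Orange is seated: the house top is at 0.088 m and the yaw is correct. Now the blue tug.

>>> {"op": "carry_out", "data": {"steps": [[[0.007, -0.0325, 0], 0.13, -1], [[0.014, -0.065, 0], 0.26, -1], [[0.021, -0.0975, 0], 0.4, -1], [[0.028, -0.13, 0], 0.53, -1], [[0.035, -0.1625, 0], 0.66, -1], [[0.042, -0.2, 0], 0.8, -1], [[0.05, -0.24, 0], 0.95, -1], [[0.06, -0.28, 0], 1.1, -1], [[0.07, -0.325, 0], 1.33, -1], [[0.07, -0.325, 0], 1.33, -1]]}}

```text
time: 16.32
tool_pos: [0.4686, -0.2828, 0.1957]
ee_rot: [3.14, -0.005, 2.852]
wrist_force: [-0.1, 1.2, 0.7]
width: 0.0941
finger_force: 0.0
```

>>> {"op": "carry_out", "data": {"steps": [[[0, 0, 0], 0, -1], [[0, 0, 0], 0, -1]]}}

```text
time: 16.58
tool_pos: [0.4708, -0.2797, 0.1982]
ee_rot: [3.141, -0.001, 2.858]
wrist_force: [0.1, -0.6, -0.2]
width: 0.0942
finger_force: 0.0
```

```bash
python3 - <<'E'
from m import *
s=snap('wrist','w5.png')
H=cv2.cvtColor(s['image'],cv2.COLOR_RGB2HSV);h,ss=H[...,0],H[...,1];P=cloud(s);Z=P[...,2]
og=(h>100)&(h<130)&(ss>120)
rect(s,P,og&(Z>.07),(0,640,0,400),.08,'house top')
rect(s,P,og&(Z<.045)&(Z>.03),(0,640,0,400),.036,'deck')
rect(s,P,(Z>.025)&(Z<.045),(0,640,0,400),.034,'mould')
E
python3 go.py 0.471 -0.2808 0.044 163.7
```

```text
house top n 910 mean [ 0.4714 -0.2835] rect [ 471.2 -283.5] [29.9 24.9] 73.8 z 0.0794
deck n 1671 mean [ 0.4686 -0.284 ] rect [ 473.7 -280.9] [78.1 40.8] 73.8 z 0.0355
mould n 9646 mean [ 0.4713 -0.2788] rect [ 473.3 -279.8] [130.   89.3] 73.8 z 0.0337
at [ 0.4709 -0.2797  0.1985] 163.77 shift [-0.0004 -0.001   0.1545] turn 0.007 dist 0.155
```

View pics/w5.png

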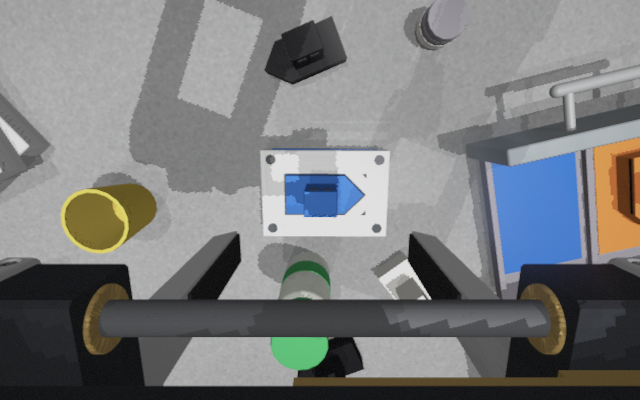

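The blue tug is at (323,195) in its mould, with the black boat at (307,50) and the white one at (405,285) left alone. The wrist and top views differ by about 2.5 mm in y, so I take the middle.

>>> {"op": "carry_out", "data": {"steps": [[[0, -0.002, 0.04], 0, -1], [[0, -0.002, 0.08], 0, -1], [[0, -0.002, 0.115], 0, -0.1], [[0, -0.002, 0.14], 0, 0.05], [[0, -0.002, 0.154], 0, 0.1], [[0, -0.002, 0.154], 0, 0.1], [[0, -0.002, 0.154], 0, 1], [[0, -0.002, 0.154], 0, 1], [[0, -0.002, 0.154], 0, 1], [[0, -0.002, 0.154], 0, 1]]}}

```text
time: 17.88
tool_pos: [0.4707, -0.2834, 0.0461]
ee_rot: [-3.141, 0.002, 2.856]
wrist_force: [0.1, 0.9, 3.3]
width: 0.03
finger_force: 30.0
```

>>> {"op": "carry_out", "data": {"steps": [[[0, 0, -0.005], 0, 1], [[0, 0, -0.012], 0, 1], [[0, 0, -0.022], 0, 1], [[0, 0, -0.04], 0, 1], [[0, 0, -0.065], 0, 1], [[0, 0, -0.09], 0, 1], [[0, 0, -0.115], 0, 1], [[0, 0, -0.14], 0, 1], [[0, 0, -0.155], 0, 1], [[0, 0, -0.155], 0, 1]]}}

```text
time: 19.12
tool_pos: [0.4707, -0.2834, 0.2019]
ee_rot: [-3.14, 0.003, 2.856]
wrist_force: [-0.2, -0.0, -0.3]
width: 0.0295
finger_force: 30.0
```

```bash
python3 go.py 0.553 -0.064 0.2 87
```

```text
at [ 0.4707 -0.2834  0.2019] 163.66 shift [-0.0172  0.2337  0.0019] turn 7.666 dist 0.234
```

>>> {"op": "carry_out", "data": {"steps": [[[-0.001, 0.012, 0], 0.4, 1], [[-0.003, 0.038, 0], 1.2, 1], [[-0.005, 0.068, 0], 2.2, 1], [[-0.007, 0.098, 0], 3.2, 1], [[-0.01, 0.128, 0], 4.2, 1], [[-0.012, 0.158, 0], 5.2, 1], [[-0.014, 0.188, 0], 6.1, 1], [[-0.016, 0.213, 0], 6.9, 1], [[-0.017, 0.23, 0], 7.5, 1], [[-0.017, 0.234, 0], 7.67, 1]]}}

```text
time: 20.38
tool_pos: [0.5518, -0.0622, 0.1984]
ee_rot: [-3.139, -0.0, 1.519]
wrist_force: [-0.1, -0.6, -0.4]
width: 0.0298
finger_force: 30.0
```

>>> {"op": "carry_out", "data": {"steps": [[[0, 0, 0], 0, 1], [[0, 0, 0], 0, 1]]}}

```text
time: 20.62
tool_pos: [0.5519, -0.0639, 0.1997]
ee_rot: [-3.141, 0.0, 1.518]
wrist_force: [-0.3, -0.2, -1.2]
width: 0.0297
finger_force: 30.0
```

```bash
python3 - <<'E'
from m import *
s=snap('wrist','w6.png')
E
python3 go.py 0.553 -0.064 0.061 87
```

```text
at [ 0.552  -0.0639  0.1998] 86.93 shift [-0.      0.0011  0.1388] turn -0.007 dist 0.139
```

View pics/w6.png

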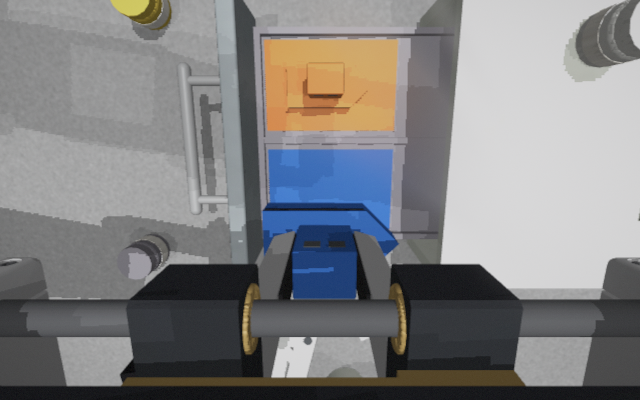

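Orange sits centred on its liner at (325,85). Blue hangs level at (325,240), parallel to its liner at (330,190). Lowering it now.

>>> {"op": "carry_out", "data": {"steps": [[[0, 0.001, 0.02], 0, 1], [[0, 0.001, 0.05], 0, 1], [[0, 0.001, 0.08], 0, 1], [[0, 0.001, 0.105], 0, 1], [[0, 0.001, 0.122], 0, 1], [[0, 0.001, 0.132], 0, 1], [[0, 0.001, 0.137], 0, 1], [[0, 0.001, 0.14], 0, 1], [[0, 0.001, 0.14], 0, 1], [[0, 0.001, 0.14], 0, 1]]}}

```text
time: 21.92
tool_pos: [0.5536, -0.0633, 0.0606]
ee_rot: [3.14, 0.0, 1.518]
wrist_force: [-0.1, -0.3, -0.6]
width: 0.0297
finger_force: 30.0
```

>>> {"op": "carry_out", "data": {"steps": [[[0, 0, 0.002], 0, 1], [[0, 0, 0.004], 0, 1], [[0, 0, 0.0055], 0, 1], [[0, 0, 0.0065], 0, 1], [[0, 0, 0.0065], 0, 1]]}}

```text
time: 22.55
tool_pos: [0.5535, -0.0632, 0.0541]
ee_rot: [3.141, -0.0, 1.518]
wrist_force: [-0.7, -0.5, 2.2]
width: 0.0295
finger_force: 30.0
```

Contact is felt (+2.2 N). I'll release, rise, and check.

>>> {"op": "carry_out", "data": {"steps": [[[0, 0, 0], 0, 1], [[0, 0, 0], 0, 0.25], [[0, 0, 0], 0, 0.1], [[0, 0, 0], 0, 0.1], [[0, 0, -0.03], 0, 0.1], [[0, 0, -0.07], 0, 0.1], [[0, 0, -0.11], 0, -0.2], [[0, 0, -0.16], 0, -1], [[-0.03, -0.05, -0.19], 0, -1], [[-0.03, -0.1, -0.2], 0, -1]]}}

```text
time: 23.8
tool_pos: [0.4517, -0.0893, 0.2555]
ee_rot: [3.138, 0.001, 1.516]
wrist_force: [0.1, -0.1, -0.3]
width: 0.0791
finger_force: 0.0
```

>>> {"op": "carry_out", "data": {"steps": [[[0, -0.05, 0], 0, -1], [[0, -0.08, 0], 0, -1], [[0, -0.1, 0], 0, -1], [[0, -0.1, 0], 0, -1]]}}

```text
time: 24.3
tool_pos: [0.3514, -0.0826, 0.2539]
ee_rot: [3.14, 0.001, 1.517]
wrist_force: [-1.3, 0.1, 0.7]
width: 0.094
finger_force: 0.0
```

```bash
python3 - <<'E'
from m import *
s=snap('wrist');t=snap('top','top1.png')
for nm,s in(('wrist',s),('top',t)):
  H=cv2.cvtColor(s['image'],cv2.COLOR_RGB2HSV);h,ss=H[...,0],H[...,1];P=cloud(s);Z=P[...,2]
  w=(0,640,0,400) if nm=='wrist' else (290,380,150,235)
  for c,m in(('o',(h>2)&(h<20)),('b',(h>100)&(h<130))):
    m=m&(ss>120);print(nm)
    rect(s,P,m&(Z>.075)&(Z<.1),w,.088,c+' house');rect(s,P,m&(Z<.052)&(Z>.037),w,.044,c+' deck');rect(s,P,m&(Z<.034)&(Z>.012),w,.022,c+' liner')
  rect(s,P,(Z>.093)&(Z<.108),w,.1,'panel')
P=cloud(t);Z=P[...,2]
for w,n,h in(((205,235,160,186),'can_r',.142),((415,445,175,203),'can_g',.142),((280,300,238,256),'jar_y',.045),((358,378,248,268),'jar_g',.045)): rect(t,P,(Z>h-.02)&(Z<h+.012),w,h,n)
E
```

```text
wrist
o house n 1055 mean [0.5557 0.0386] rect [555.4  37.8] [25.5 36.3] 87.0 z 0.0873
o deck n 1460 mean [0.5447 0.0363] rect [558.2  38.4] [40.1 76. ] 86.9 z 0.0435
o liner n 4533 mean [0.5799 0.0384] rect [575.6  39.4] [ 84.9 107.6] 87.0 z 0.0223
wrist
b house n 820 mean [ 0.5506 -0.0642] rect [550.3 -64.1] [23.3 36.5] 86.9 z 0.0874
b deck n 1188 mean [ 0.5408 -0.0612] rect [552.  -64.4] [39.8 69.5] 86.9 z 0.0436
b liner n 3725 mean [ 0.5757 -0.0626] rect [570.  -65.9] [ 85.2 107.5] 86.9 z 0.0223
panel n 3916 mean [ 0.4793 -0.0118] rect [478.5 -19.7] [208.1  17.2] 87.0 z 0.0993
top
o house n 74 mean [0.5568 0.0414] rect [556.9  42.3] [22.1 28.5] 89.0 z 0.0858
o deck n 181 mean [0.5548 0.0411] rect [559.7  41.2] [39.1 75. ] 89.0 z 0.0424
o liner n 718 mean [0.5667 0.0419] rect [564.4  42. ] [ 85.1 128.2] 86.8 z 0.021
top
b house n 78 mean [ 0.5515 -0.0624] rect [551.8 -62.1] [22.2 28.6] 88.8 z 0.0859
b deck n 175 mean [ 0.5497 -0.0621] rect [554.5 -63. ] [39.2 75.1] 88.8 z 0.0426
b liner n 715 mean [ 0.5608 -0.0637] rect [559.1 -63.4] [ 85.  128.5] 86.8 z 0.0207
panel n 331 mean [ 0.4793 -0.0075] rect [479.5  -6.6] [229.1  14.9] 86.9 z 0.0982
can_r n 192 mean [0.6185 0.3355] rect [618.5 335. ] [48.7 42.9] 89.0 z 0.1399
can_g n 195 mean [ 0.5627 -0.3233] rect [ 562.2 -322.9] [46.1 46.2] 88.1 z 0.1394
jar_y n 106 mean [0.3887 0.1262] rect [388.7 126.3] [34.9 35.6] 32.9 z 0.0423
jar_g n 2 mean [ 0.3638 -0.1283] rect [ 363.8 -128.3] [3.2 0. ] -91.1 z 0.0419
```

View pics/top1.png

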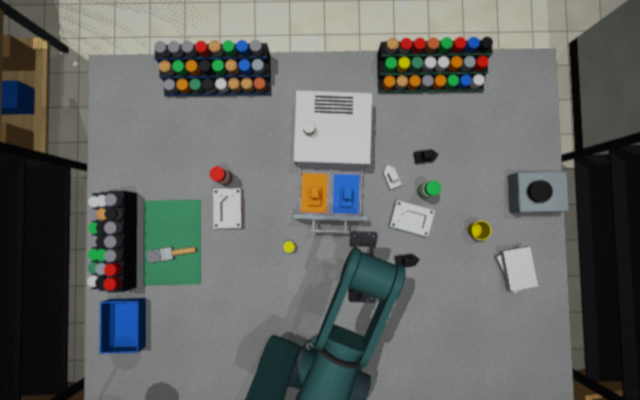

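The top view shows both castings upright on their own liners, orange at (314,195) and blue at (347,195). The tray is fully out, both moulds are empty, and the cans and jar_yellow have not moved. The gripper is hovering clear.

```bash
python3 -c "
from bench import robot
print(robot.close_job())"
```

```text
the job is handed in; nothing more can be done
None
```

The tray is pulled out to its stop, both tugs are upright and lengthwise on the liners of their own colour, and the job was handed in at about 24 s; the cans and yellow jar measured unmoved, and the rest looked unmoved except the grey jar, which the arm hid in the final view.

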